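# Set the tracking dial and hold the idler arm back on a belt strop

### The arm

A 6-joint arm with a two-finger parallel gripper is mounted at the origin on the work surface. World frame = base frame: x ahead of the robot, y to its left, z up, the work surface at z = 0. Lengths are in mm, angles in rad, forces in N, time in s.
With the tool pointing down it reaches from about 250 to 775 mm from the base axis. Payload 4 kg.
Tool frame: the origin (TCP) lies midway between the tips of the shut fingers; the grasp point (between the pads) lies 19 mm behind it (robot.grip_depth is the distance from the TCP to the grasp point, in mm); x points along the fingers, y is the direction in which the jaws open and shut, and the axes are right-handed (so a half turn about x gives the same grasp; the last joint's range is limited). The gripper opens to 85 mm and grips with 20 to 120 N. Pads are 22 mm wide; open, the fingers measure 114 mm over their backs; the gripper's body (76 mm by 85 mm) begins 54 mm behind the grasp point. The pads swing forward as they close: fully open they stand 13 mm farther back than shut.
Start: joints at [1.129, 0.087, 1.371, -0, 1.684, -0.103], TCP at [182.805, 518.749, 231.341] pointing down, gripper open.
Joint ranges: [-3.1, 3.1], [-0.76, 2.03], [0.27, 2.55], [-1.08, 4.22], [0.17, 2.65], [-2.57, 2.57]. Speed limits (rad/s): [2.79, 2.79, 3.14, 3.14, 3.14, 3.14].

### API

Orientations are given as a unit quaternion [x, y, z, w].
In Python, from workcell import robot, eyes, spotter gives the robot as it stands.
- The arm moves only by the tool arm_command, never from a script. Its argument "steps" is a list of rows, each an object with "slide": the shift along the tool's x, y, z in m, a list of three; "delta_rot": the turn, a rotation vector about the tool's x, y, z in rad, a list of three; "gripper": the closure in counts, from 0 (fully open) to 255 (shut). In form: [{"slide": [dx, dy, dz], "delta_rot": [rx, ry, rz], "gripper": gripper}, ...]. A call has 1 to 20 rows; each row is the pose to reach, as a shift and turn from the pose measured when the call began, along the tool's axes at that moment; what a row does not reach only later rows make up. A row lasts 1/12 s, in which the tool goes at most 41.7 mm and 7.16 degrees, less where a joint would pass 70% of its speed; a pose out of reach is approached as far as the arm can. A call with a gripper value outside its range is refused whole. The fingers move at their own pace and stop on an object; "squeeze" is the grip in N (left out, the last holds). Time passes only in rows, so rows that repeat a pose let the fingers close. It gives the time, the measured TCP pose, the force and the opening at its end, in the units of the state.
- robot.read_state(): the state, without advancing time (a new reading comes with each control period).
- eyes.camera(name): name is "scene" or "top" or "wrist"; returns the picture (480x640x3 uint8, blue, green, red); there is no depth.
- eyes.get_calibration(name): a dict with "fx", "fy", "cx", "cy" (pixels), "R" (3x3) and "t" (3): a world point X has camera coordinates R X + t; the wrist camera has in their place "T_tool_cam" (4x4, takes a point from camera to tool coordinates, whose origin is the TCP and whose axes are the tool frame's). Camera axes: x right, y down, z forward; pixel columns grow to the right and rows downward; lengths in mm; the calibration is good to about 2 mm. A picture is of the moment at which its call begins: read the wrist's pose just before it. get_calibration takes no time and is no camera call.
- robot.sign_off(): hands the job in, once; it reports no verdict.
Trained networks look in the newest picture that a camera, given by its name, has taken for a name from the list of things; names that differ only in an ending like _2 or _b are one class to them, and where a whole thing is asked for, a point or a joint stands for the part that bears it (a point fixed in the world has none). Each returns a list of dicts, best first, with "conf" (0 to 1); they miss things now and then, are a little off and sometimes report something else, mostly with a low value. They report only what shows in the picture. A call takes as long as a camera call.
- spotter.look_for(camera, name): "rect" ([left, top, right, bottom] as shares, 0 to 1, of the picture: columns of its width, rows of its height, round what is visible of it).
- spotter.outline_of(camera, name): "mask" (480x640 bool, what is visible of it) and "rect" ([left, top, right, bottom] as shares, 0 to 1, of the picture: columns of its width, rows of its height, round what is visible of it).
The state is a dict: "time": time; "qpos": joint angles; "qd": joint speeds; "tau": joint torques, N m; "tool_pos": TCP position; "eef_rot": TCP orientation; "wrist_force": force on the tool from outside, world axes, zero at the start; "wrist_torque": the same for the moment, N m; "width": finger opening in mm.
Only numpy, scipy, OpenCV 4.12 (cv2) and the standard library are available. Lean on these libraries where they do the work, as an engineer would, in place of code of your own. Each camera call takes 0.05 s, during which the arm holds its last target. There are 200 camera calls.

### The job

A belt is about to be fitted to the green strop machine. Turn the black tracking dial until its white pointer points at the red marker and let go of it; then, with the fingers at its red peg, swing the spring-loaded idler arm forward to its stop and finish while still holding it there, firmly against the spring. Leave the dial so set, and leave the other things on the bench and machine where they are.

Things in the scene. Friction and masses are not known exactly. Their poses are not given: they have to be found in the camera images.
- machine: belt strop fixed to the bench: a green bed 220 (x) x 400 (y) x 60 mm high with a grey top plate at 60 mm, wheels and posts on it reaching at most 112 mm above the bench. Origin: centre of its underside; x points away from its operator's side (roughly away from the robot), y to the left, z up. Its position and yaw vary
- idler (a joint): angle of the idler arm about its upright pivot, rad: 0 at rest (arm along the machine's +y), growing anticlockwise from above as it swings forward (peg towards the machine's -x, nearer the robot) to 0.80 at the hard stop, where the bar meets the orange-capped post. A spring drives it back to 0 when let go: 3.2 N at the peg at rest, 6.4 N at the stop
- idler_peg (a point): point on the axis of the red upright peg at the arm's end, 20 mm below the peg's top: peg 16 mm in diameter, 55 mm tall, standing on the arm's flat steel bar whose top is 35 mm below this point (105 mm above the bench). This point lies 150 mm from the pivot axis and 140 mm above the bench; it moves with the arm
- idler_pivot (a point): point on the upright pivot axis of the idler arm, at the same height as idler_peg; fixed on the machine, at x 50, y 20, z 140 mm in its frame
- dial (a joint): turn of the tracking dial, rad, growing clockwise seen from above, no end stops (stays where it is left, light friction); at 0 the white pointer points along the machine's -x
- dial_grip (a point): point on the upright dial axis at the height to grip, 96 mm above the bench: the black dial has an upright bar 50 mm long, 14 mm wide, whose top is 106 mm and foot 72 mm above the bench, on a disc 60 mm across; the bar lies along the pointer line, the white line being on the pointing half of its top only
- dial_pointer (a point): the point that the dial's white pointer line points at: 40 mm out from the dial axis on the line, 64 mm above the bench, just outside the black disc over the white scale plate; it turns with the dial
- marker_tip (a point): point under the red marker clip on the rim of the white scale plate, also 40 mm from the dial axis and 64 mm above the bench; it does not move. At the start it lies 0.8 to 1.9 rad clockwise (seen from above) from the pointer. The dial is set when dial_pointer is at this point
- spare_wheel: bystander, not to be disturbed: yellow spare wheel with a hole, 42 mm across, 22 mm high, lying on the machine's top plate; origin: centre of its underside
- gouge_a: bystander, not to be disturbed: carving gouge with brown wooden handle, 235 mm long, 26 mm thick, lying along its x; origin: on the bench under the joint of handle and blade
- gouge_b: bystander, not to be disturbed: carving gouge with reddish handle, 235 mm long, 26 mm thick, lying along its x; origin: on the bench under the joint of handle and blade
- mallet: bystander, not to be disturbed: dark wooden carver's mallet standing on its head, head 84 mm across, 235 mm tall; origin: centre of its underside
- finish_jar: bystander, not to be disturbed: amber jar with black lid, 64 mm across, 90 mm tall; origin: centre of its underside
- brush: bystander, not to be disturbed: brush lying on the bench along its x, about 200 mm long; origin: under its middle
- panel: bystander, not to be disturbed: carved wooden panel lying flat, 100 x 160 x 25 mm; origin: centre of its underside

How it is judged (in metres and radians):
On the way, in this order (a step that is already met when the one before it is completed fails the run):
1. the dial's pointer is at the red marker (within 5.5 mm at 40 mm radius, about 8 degrees) and the dial is let go (horizontal distance between dial_pointer and marker_tip below 0.0055 m and contact force between the fingers and dial below 0.3 N), for 0.2 s.
2. the fingers hold the idler arm at its stop (value of joint idler above 0.745 rad and contact force between the fingers and idler above 3 N), for 0.3 s.
At the end, for the whole second after the job is handed in: The program finishes holding: the idler arm stands still within 0.055 rad (3 degrees) of its 0.80 rad stop, the fingers pressing or gripping it with more than 3 N; the dial, untouched, still points at the red marker (within 5.5 mm at 40 mm radius); every bystander is within 30 mm of where it was (all of step 2 and horizontal distance between dial_pointer and marker_tip below 0.0055 m and velocity of joint idler between -0.15 and 0.15 rad/s and contact force between the arm and dial below 0.3 N and distance of each of spare_wheel, gouge_a, gouge_b, mallet, finish_jar, brush, panel from where it was at the start of the episode below 0.03 m); the arm keeps its last pose, push and grip.
It fails at once if a bystander is moved more than 30 mm (distance of any of spare_wheel, gouge_a, gouge_b, mallet, finish_jar, brush, panel from where it was at the start of the episode above 0.03 m).
It also fails if it takes over 61 s, if anything falls off the work surface, if the arm or the gripper's body presses on something with over 40 N, if the wrist force passes 120 N, or if a joint passes its speed limit or range.

## Working session

There is one attempt and no reset: what is moved stays moved. The work goes in short steps, Python scripts to look and compute and a tool call to move; the robot and the scene stay as the last step left them, time stands still between calls to the robot, and variables do not carry over. Pictures are saved under pics/ and viewed, about 8 in all and at most 12, crops included, and the job is handed in when it is done.

Besides the shell and the picture viewer there is one more tool, called by a JSON object that holds its "op" and its "data", one argument or row to a line. arm_command: Moves the arm, as the interface text tells. Its arguments: {"type":"object","properties":{"steps":{"type":"array"},"squeeze":{"type":"number"}},"required":["steps"]}

```bash
mkdir -p pics; cat > h.py <<'E'
import numpy as np, cv2
from scipy.spatial.transform import Rotation as Rn
from workcell import robot, eyes, spotter
def cal(n):
    c=eyes.get_calibration(n)
    K=np.array([[c["fx"],0,c["cx"]],[0,c["fy"],c["cy"]],[0,0,1.]])
    if "R" in c: return K,np.array(c["R"]),np.array(c["t"])
    s=robot.read_state(); T=np.eye(4); T[:3,:3]=Rn.from_quat(s["eef_rot"]).as_matrix(); T[:3,3]=s["tool_pos"]
    W=np.linalg.inv(T@np.array(c["T_tool_cam"])); return K,W[:3,:3],W[:3,3]
def px2w(n,uv,z,c=None):
    K,R,t=c or cal(n); o=-R.T@t; d=R.T@np.linalg.inv(K)@np.array([uv[0],uv[1],1.]); return o+d*(z-o[2])/d[2]
def w2px(n,X,c=None):
    K,R,t=c or cal(n); p=K@(R@np.array(X,float)+t); return p[:2]/p[2]
E
python3 - <<'E'
from h import *
for n in("top","scene"):
    im=eyes.camera(n); cv2.imwrite(f"pics/{n}0.png",im)
    K,R,t=cal(n); print(n,K[0,0],(-R.T@t).round())
    for o in ("machine","idler_peg","dial_grip","marker_tip","mallet"):
        try:
            r=spotter.look_for(n,o)[:2]; print(o,[(np.round(np.array(q["rect"])*[640,480,640,480]).tolist(),round(q["conf"],2)) for q in r])
        except Exception as e: print(o,e)
print(robot.read_state())
E
```

```text
top 481.67449518696134 [ 357.  -10. 1429.]
machine [([257.0, 211.0, 406.0, 308.0], 0.94)]
idler_peg [([269.0, 226.0, 332.0, 243.0], 0.87)]
dial_grip [([366.0, 268.0, 385.0, 291.0], 0.55)]
marker_tip []
mallet [([112.0, 245.0, 166.0, 275.0], 0.69), ([497.0, 197.0, 507.0, 275.0], 0.15)]
scene 496.4654891751072 [ 957. -572. 1127.]
machine [([238.0, 203.0, 410.0, 352.0], 0.63)]
idler_peg [([339.0, 216.0, 391.0, 268.0], 0.74)]
dial_grip [([266.0, 271.0, 289.0, 288.0], 0.74)]
marker_tip [([288.0, 310.0, 303.0, 327.0], 0.73), ([265.0, 270.0, 286.0, 296.0], 0.53)]
mallet [([411.0, 99.0, 447.0, 173.0], 0.57)]
{'time': 0.6, 'qpos': array([ 1.12889160e+00,  8.71473536e-02,  1.37067287e+00, -7.18073134e-06,
        1.68360859e+00, -1.03093096e-01]), 'qd': array([-0.00076825,  0.00041049, -0.00087252, -0.00039691,  0.00040007,
       -0.001618  ]), 'tau': array([-5.22005394e-04, -3.51444197e+01, -3.13268602e+01, -1.85736903e-04,
        3.09988318e-04, -2.70065442e-06]), 'tool_pos': array([182.81267455, 518.74877626, 231.38346029]), 'eef_rot': array([ 0.11927126,  0.69696656, -0.11916104,  0.6970026 ]), 'wrist_force': array([ 0.04841346,  0.35199495, -0.6663103 ]), 'wrist_torque': array([ 0.01430355,  0.02615383, -0.01393607]), 'width': 85.71181277540437}
```

```bash
python3 - <<'E'
import cv2,numpy as np
a=cv2.imread("pics/top0.png")[170:350,230:430]; cv2.imwrite("pics/v1.png",cv2.resize(a,None,fx=3.3,fy=3.3,interpolation=cv2.INTER_CUBIC))
b=cv2.imread("pics/scene0.png"); cv2.imwrite("pics/v2.png",b)
E
```

```text
(no output)
```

View pics/v1.png

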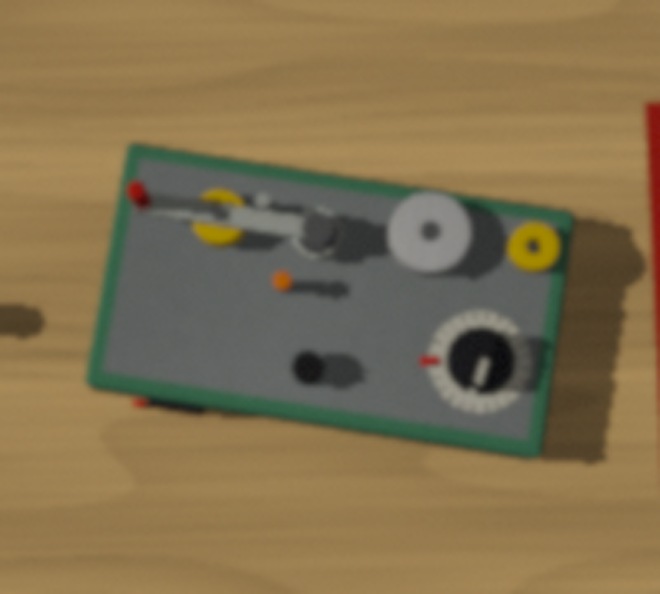

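View pics/v2.png

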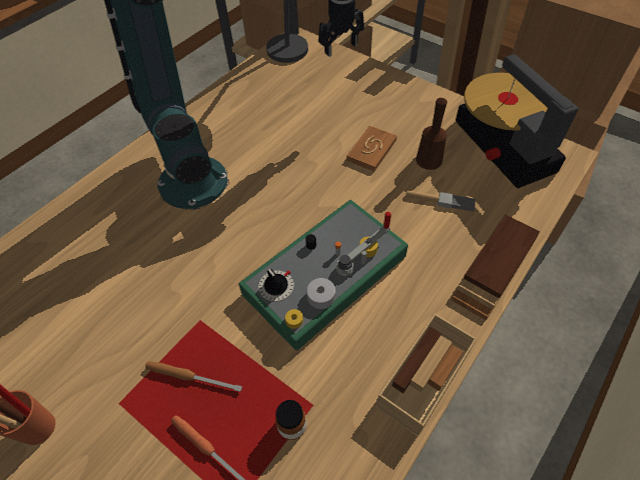

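Picture 1 (top crop): the machine is yawed slightly. The dial is near pixel (376,279), its pointer is roughly towards -x, and the red marker is on the +y side near (360,279). The peg is at about (271,228). Picture 2 (scene): surroundings are clear, with the mallet, panel and brush well away from the machine.

```bash
python3 - <<'E'
from h import *
f=lambda u,v,z:px2w("top",(u/3.3+230-.35,v/3.3+170-.35),z)[:2]
C=np.array([f(130,145,60),f(573,213,60),f(540,457,60),f(90,385,60)]); print(C.round(),"centre",C.mean(0).round(1))
v=(C[0]-C[1]+C[3]-C[2])/2; yaw=np.arctan2(-v[0],v[1]); print("yaw",yaw,np.linalg.norm(v),np.linalg.norm(C[0]-C[3]))
d=f(482,360,80);m=f(430,360,64);p=f(137,190,140); print("dial",d,"marker",m,"peg",p)
R=np.array([[np.cos(yaw),-np.sin(yaw)],[np.sin(yaw),np.cos(yaw)]])
print("pivot",C.mean(0)+R@[50,20],"peg pred",C.mean(0)+R@[50,170],"dial in mach",R.T@(d-C.mean(0)))
piv=C.mean(0)+R@[50,20]; a=.8; print("peg stop",piv+R@[-150*np.sin(a),150*np.cos(a)])
print(Rn.from_quat(robot.read_state()["eef_rot"]).as_matrix().round(3))
E
```

```text
[[ 665.  145.]
 [ 597. -242.]
 [ 386. -205.]
 [ 454.  180.]] centre [525.8 -30.3]
yaw -0.17399830964727728 391.9048740163631 213.5321439229261
dial [ 468.56288848 -156.00111498] marker [ 470.64370598 -113.06479064] peg [609.00992927 130.424414  ]
pivot [578.49091487 -19.28565343] peg pred [604.45916377 128.44941366] dial in mach [ -34.5997548  -133.68204156]
peg stop [490.60451789 102.27084054]
[[ 0.     0.332  0.943]
 [ 0.     0.943 -0.332]
 [-1.     0.     0.   ]]
```

{"op": "arm_command", "data": {
  "steps": [
    {"slide": [-0.06,0,0],"delta_rot": [0,0,0],"gripper": 0},
    {"slide": [-0.06,0,0],"delta_rot": [0,0,0],"gripper": 0},
    {"slide": [-0.06,-0.542,0.493],"delta_rot": [0,0,0],"gripper": 0},
    {"slide": [-0.06,-0.542,0.493],"delta_rot": [0,0,0],"gripper": 0},
    {"slide": [-0.06,-0.542,0.493],"delta_rot": [0,0,0],"gripper": 0},
    {"slide": [-0.06,-0.542,0.493],"delta_rot": [0,0,0],"gripper": 0},
    {"slide": [-0.06,-0.542,0.493],"delta_rot": [0,0,0],"gripper": 0},
    {"slide": [-0.06,-0.542,0.493],"delta_rot": [0,0,0],"gripper": 0},
    {"slide": [-0.06,-0.542,0.493],"delta_rot": [0,0,0],"gripper": 0},
    {"slide": [-0.06,-0.542,0.493],"delta_rot": [0,0,0],"gripper": 0},
    {"slide": [-0.06,-0.542,0.493],"delta_rot": [0,0,0],"gripper": 0},
    {"slide": [-0.06,-0.542,0.493],"delta_rot": [0,0,0],"gripper": 0},
    {"slide": [-0.06,-0.542,0.493],"delta_rot": [0,0,0],"gripper": 0},
    {"slide": [-0.06,-0.542,0.493],"delta_rot": [0,0,0],"gripper": 0},
    {"slide": [-0.06,-0.542,0.493],"delta_rot": [0,0,0],"gripper": 0},
    {"slide": [-0.06,-0.542,0.493],"delta_rot": [0,0,0],"gripper": 0},
    {"slide": [-0.06,-0.542,0.493],"delta_rot": [0,0,0],"gripper": 0},
    {"slide": [-0.06,-0.542,0.493],"delta_rot": [0,0,0],"gripper": 0},
    {"slide": [-0.06,-0.542,0.493],"delta_rot": [0,0,0],"gripper": 0},
    {"slide": [-0.06,-0.542,0.493],"delta_rot": [0,0,0],"gripper": 0}
  ]
}}

```text
time: 2.27
tool_pos: [468.3, -160.2, 290.7]
eef_rot: [0.12, 0.697, -0.121, 0.697]
wrist_force: [-0.1, 0.4, 0.7]
width: 85.6
```

```bash
python3 - <<'E'
from h import *
c=cal("wrist"); im=eyes.camera("wrist"); cv2.imwrite("pics/w1.png",im); np.save("w1.npy",np.hstack([c[0],c[1],c[2][:,None]]))
print(w2px("wrist",[468,-156,96],c), (-c[1].T@c[2]).round())
for o in ("dial_grip","dial_pointer","marker_tip"):
    print(o,[(np.round(np.array(q["rect"])*[640,480,640,480]).tolist(),round(q["conf"],2)) for q in spotter.look_for("wrist",o)[:2]])
E
```

```text
[318.06983461 215.13443307] [ 399. -135.  433.]
dial_grip [([293.0, 184.0, 343.0, 239.0], 0.81), ([253.0, 85.0, 640.0, 328.0], 0.28)]
dial_pointer [([293.0, 185.0, 348.0, 243.0], 0.56)]
marker_tip [([350.0, 192.0, 366.0, 203.0], 0.68)]
```

View pics/w1.png

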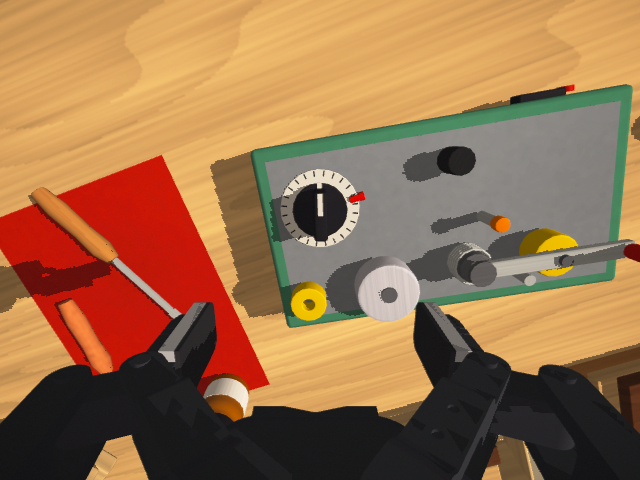

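Picture 3 (wrist): the dial is centred near (320,208), with the white line running from (320,216) up to (320,184). The red marker is near (357,198). I'll refine these by segmentation.

```bash
python3 - <<'E'
from h import *
a=np.load("w1.npy"); c=(a[:,:3],a[:,3:6],a[:,6]); im=cv2.imread("pics/w1.png")
hsv=cv2.cvtColor(im,cv2.COLOR_BGR2HSV); x0,y0,x1,y1=270,160,375,255
R=np.zeros(im.shape[:2],np.uint8); R[y0:y1,x0:x1]=1
white=((hsv[...,2]>175)&(hsv[...,1]<60)&(R>0)).astype(np.uint8)
n,l,s,ce=cv2.connectedComponentsWithStats(white)
for i in np.argsort(-s[1:,4])[:4]+1: print(s[i],ce[i].round(1))
red=((hsv[...,2]>120)&(hsv[...,1]>170)&((hsv[...,0]<8)|(hsv[...,0]>172))&(R>0)).astype(np.uint8)
ys,xs=np.nonzero(red); print("red",xs.min(),xs.max(),ys.min(),ys.max(),xs.mean(),ys.mean())
rim=max(range(1,n),key=lambda i:s[i,2])
pts=np.argwhere(l==rim)[:,::-1].astype(np.float32); hull=cv2.convexHull(pts); e=cv2.fitEllipse(hull); print("ell",e)
ctr=px2w("wrist",e[0],62,c); print("centre",ctr)
h=np.array([px2w("wrist",p[0],62,c) for p in hull]); print("plate r",np.linalg.norm((h-ctr)[:,:2],axis=1).round(1)[::5])
r=np.array([px2w("wrist",p,68,c)[:2] for p in zip(xs,ys)])-ctr[:2]; print("red rad",np.linalg.norm(r,axis=1).min(),np.linalg.norm(r,axis=1).max()," ang",np.arctan2(*r.mean(0)[::-1]))
# white line
cand=[i for i in range(1,n) if i!=rim and abs(ce[i][0]-320)<10 and s[i,4]>30]
for i in cand:
    q=np.array([px2w("wrist",p[::-1],106,c)[:2] for p in np.argwhere(l==i)])-ctr[:2]
    v=np.linalg.svd(q-q.mean(0))[2][0]; v*=np.sign(v@q.mean(0)); print("line",i,"mean",q.mean(0),"dir",np.arctan2(v[1],v[0]),"ext",((q-q.mean(0))@v).min(),((q-q.mean(0))@v).max(),"mean+... axis pt",ctr[:2]+q.mean(0)-12.5*v)
E
```

```text
[ 283  169   77   78 1587] [328.3 201.5]
[317 194   6  22 106] [319.7 204.7]
red 349 364 192 202 357.04 197.31
ell ((319.8658142089844, 207.65509033203125), (77.71992492675781, 78.26210021972656), 98.77513122558594)
centre [ 467.65538001 -153.41581334   62.        ]
plate r [43.4 44.9 45.  42.9 42.1 42.3 43.5]
red rad 33.51549525085589 49.53223110170857  ang 1.5310486537481853
line 2 mean [-10.97052079   2.97312274] dir 2.8637514523750434 ext -10.377618660298287 10.577771110942074 mean+... axis pt [ 468.70548165 -153.87119411]
```

{"op": "arm_command", "data": {
  "steps": [
    {"slide": [0.04,0.006,-0.002],"delta_rot": [-0.064,0,0],"gripper": 100},
    {"slide": [0.08,0.006,-0.002],"delta_rot": [-0.064,0,0],"gripper": 100},
    {"slide": [0.12,0.006,-0.002],"delta_rot": [-0.064,0,0],"gripper": 100},
    {"slide": [0.16,0.006,-0.002],"delta_rot": [-0.064,0,0],"gripper": 100},
    {"slide": [0.19,0.006,-0.002],"delta_rot": [-0.064,0,0],"gripper": 100},
    {"slide": [0.205,0.006,-0.002],"delta_rot": [-0.064,0,0],"gripper": 100},
    {"slide": [0.212,0.006,-0.002],"delta_rot": [-0.064,0,0],"gripper": 100},
    {"slide": [0.212,0.006,-0.002],"delta_rot": [-0.064,0,0],"gripper": 100},
    {"slide": [0.212,0.006,-0.002],"delta_rot": [-0.064,0,0],"gripper": 100}
  ],
  "squeeze": 20
}}

```text
time: 3.22
tool_pos: [468.1, -149.4, 80.3]
eef_rot: [0.097, 0.7, -0.097, 0.701]
wrist_force: [0.7, -0.2, -0.0]
width: 52.1
```

{"op": "arm_command", "data": {
  "steps": [
    {"slide": [0,0,0],"delta_rot": [0,0,0],"gripper": 255},
    {"slide": [0,0,0],"delta_rot": [0,0,0],"gripper": 255},
    {"slide": [0,0,0],"delta_rot": [0,0,0],"gripper": 255},
    {"slide": [0,0,0],"delta_rot": [0,0,0],"gripper": 255},
    {"slide": [0,0,0],"delta_rot": [0,0,0],"gripper": 255},
    {"slide": [0,0,0],"delta_rot": [0,0,0],"gripper": 255},
    {"slide": [0,0,0],"delta_rot": [0,0,0],"gripper": 255},
    {"slide": [0,0,0],"delta_rot": [0,0,0],"gripper": 255}
  ]
}}

```text
time: 3.88
tool_pos: [468.6, -154.4, 83.2]
eef_rot: [0.094, 0.699, -0.101, 0.702]
wrist_force: [-3.9, -10.9, 3.5]
width: 13.8
```

{"op": "arm_command", "data": {
  "steps": [
    {"slide": [0,0,0],"delta_rot": [0.1,0,0],"gripper": 255},
    {"slide": [0,0,0],"delta_rot": [0.2,0,0],"gripper": 255},
    {"slide": [0,0,0],"delta_rot": [0.3,0,0],"gripper": 255},
    {"slide": [0,0,0],"delta_rot": [0.4,0,0],"gripper": 255},
    {"slide": [0,0,0],"delta_rot": [0.5,0,0],"gripper": 255},
    {"slide": [0,0,0],"delta_rot": [0.6,0,0],"gripper": 255},
    {"slide": [0,0,0],"delta_rot": [0.7,0,0],"gripper": 255},
    {"slide": [0,0,0],"delta_rot": [0.8,0,0],"gripper": 255},
    {"slide": [0,0,0],"delta_rot": [0.9,0,0],"gripper": 255},
    {"slide": [0,0,0],"delta_rot": [1.0,0,0],"gripper": 255},
    {"slide": [0,0,0],"delta_rot": [1.1,0,0],"gripper": 255},
    {"slide": [0,0,0],"delta_rot": [1.2,0,0],"gripper": 255},
    {"slide": [0,0,0],"delta_rot": [1.3,0,0],"gripper": 255},
    {"slide": [0,0,0],"delta_rot": [1.34,0,0],"gripper": 255},
    {"slide": [0,0,0],"delta_rot": [1.34,0,0],"gripper": 255},
    {"slide": [0,0,0],"delta_rot": [1.34,0,0],"gripper": 255}
  ]
}}

```text
time: 5.22
tool_pos: [468.7, -154.5, 83.3]
eef_rot: [-0.509, -0.485, 0.513, -0.492]
wrist_force: [1.2, -0.9, -3.7]
width: 14.0
```

```bash
python3 - <<'E'
from h import *
s=robot.read_state(); M=Rn.from_quat(s["eef_rot"]).as_matrix(); print(M.round(3),np.arctan2(M[1,1],M[0,1])+np.pi/2)
c=cal("wrist"); im=eyes.camera("wrist"); cv2.imwrite("pics/w2.png",im)
E
```

```text
[[ 0.003  0.999 -0.044]
 [-0.01  -0.044 -0.999]
 [-1.     0.004  0.01 ]] 1.5264777416793724
```

View pics/w2.png

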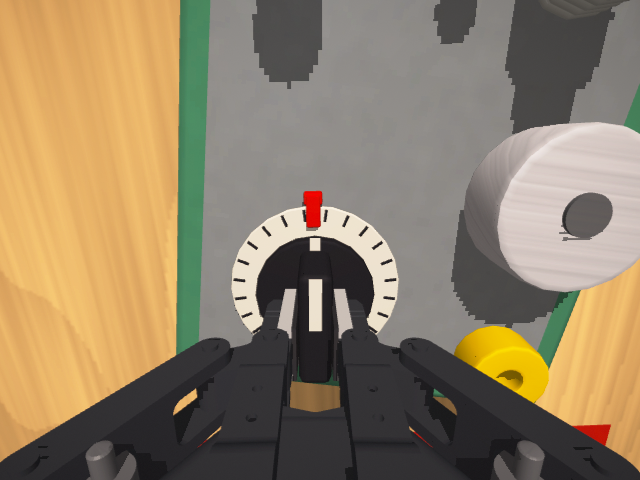

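Picture 4 (wrist, still gripping): the dial's white mark (315,243) lines up with the red marker (313,210). Next I release and rise.

{"op": "arm_command", "data": {
  "steps": [
    {"slide": [0,0,0],"delta_rot": [0,0,0],"gripper": 80},
    {"slide": [0,0,0],"delta_rot": [0,0,0],"gripper": 80},
    {"slide": [0,0,0],"delta_rot": [0,0,0],"gripper": 80},
    {"slide": [0,0,0],"delta_rot": [0,0,0],"gripper": 80},
    {"slide": [0,0,0],"delta_rot": [0,0,0],"gripper": 80},
    {"slide": [-0.03,0,0],"delta_rot": [0,0,0],"gripper": 80},
    {"slide": [-0.07,0,0],"delta_rot": [0,0,0],"gripper": 80},
    {"slide": [-0.11,0,0],"delta_rot": [0,0,0],"gripper": 80},
    {"slide": [-0.15,0,0],"delta_rot": [0,0,0],"gripper": 80},
    {"slide": [-0.19,0,0],"delta_rot": [0,0,0],"gripper": 80},
    {"slide": [-0.19,0,0],"delta_rot": [0,0,0],"gripper": 80},
    {"slide": [-0.19,0,0],"delta_rot": [0,0,0],"gripper": 80}
  ]
}}

```text
time: 6.27
tool_pos: [469.4, -153.1, 277.3]
eef_rot: [-0.51, -0.483, 0.511, -0.495]
wrist_force: [-1.1, -0.6, -0.6]
width: 58.5
```

```bash
python3 - <<'E'
from h import *
c=cal("wrist"); im=eyes.camera("wrist"); cv2.imwrite("pics/w3.png",im); np.save("w3.npy",np.hstack([c[0],c[1],c[2][:,None]]))
print(w2px("wrist",[468,-154,96],c).round(),robot.read_state()["tool_pos"])
E
```

```text
[311. 219.] [ 468.3774234  -152.72258984  274.42288052]
```

View pics/w3.png

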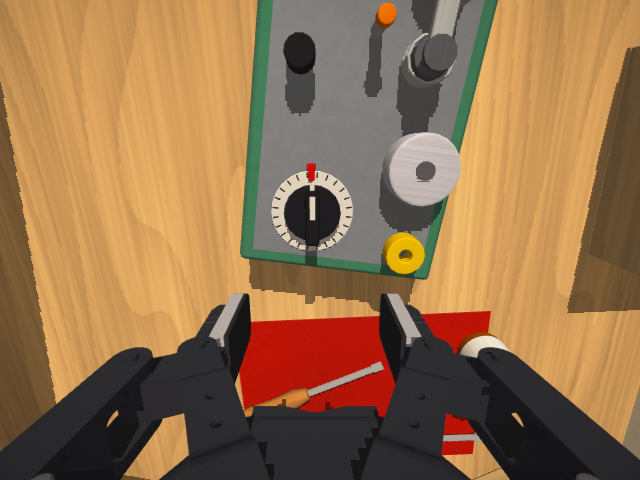

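Picture 5 (wrist, released): the white line (312,195–220) points at the marker (311,170), so the dial is set. Next I move over the peg.

{"op": "arm_command", "data": {
  "steps": [
    {"slide": [0,0.129,-0.286],"delta_rot": [0.12,0,0],"gripper": 80},
    {"slide": [0,0.129,-0.286],"delta_rot": [0.12,0,0],"gripper": 80},
    {"slide": [0,0.129,-0.286],"delta_rot": [0.12,0,0],"gripper": 80},
    {"slide": [0,0.129,-0.286],"delta_rot": [0.12,0,0],"gripper": 80},
    {"slide": [0,0.129,-0.286],"delta_rot": [0.12,0,0],"gripper": 80},
    {"slide": [0,0.129,-0.286],"delta_rot": [0.12,0,0],"gripper": 80},
    {"slide": [0,0.129,-0.286],"delta_rot": [0.12,0,0],"gripper": 80},
    {"slide": [0,0.129,-0.286],"delta_rot": [0.12,0,0],"gripper": 80},
    {"slide": [0,0.129,-0.286],"delta_rot": [0.12,0,0],"gripper": 80},
    {"slide": [0,0.129,-0.286],"delta_rot": [0.12,0,0],"gripper": 80},
    {"slide": [0,0.129,-0.286],"delta_rot": [0.12,0,0],"gripper": 80},
    {"slide": [0,0.129,-0.286],"delta_rot": [0.12,0,0],"gripper": 80}
  ]
}}

```text
time: 7.32
tool_pos: [609.3, 126.0, 271.2]
eef_rot: [-0.538, -0.453, 0.541, -0.461]
wrist_force: [-0.1, 0.2, -0.2]
width: 58.7
```

```bash
python3 - <<'E'
from h import *
c=cal("wrist"); im=eyes.camera("wrist"); cv2.imwrite("pics/w4.png",im); s=robot.read_state()
M=Rn.from_quat(s["eef_rot"]).as_matrix(); print(s["tool_pos"],M.round(3))
print(w2px("wrist",[605,129,160],c).round(),(-c[1].T@c[2]).round())
hsv=cv2.cvtColor(im,cv2.COLOR_BGR2HSV)
red=((hsv[...,2]>70)&(hsv[...,1]>170)&((hsv[...,0]<6)|(hsv[...,0]>172))).astype(np.uint8)
n,l,st,ce=cv2.connectedComponentsWithStats(red)
for i in np.argsort(-st[1:,4])[:4]+1: print(st[i],ce[i].round(1))
for o in ("idler_peg","idler_pivot"):
    try: print(o,[(np.round(np.array(q["rect"])*[640,480,640,480]).tolist(),round(q["conf"],2)) for q in spotter.look_for("wrist",o)[:2]])
    except Exception as e: print(o,e)
E
```

```text
[609.41371677 125.87344286 271.79823521] [[ 0.005  0.986 -0.165]
 [-0.012 -0.165 -0.986]
 [-1.     0.007  0.011]]
[307. 236.] [621. 201. 413.]
[299 210  20  32 513] [308.6 226.2]
[161 217   1   4   4] [161.  218.5]
idler_peg [([285.0, 210.0, 331.0, 366.0], 0.87)]
idler_pivot [([157.0, 174.0, 369.0, 416.0], 0.83)]
```

View pics/w4.png

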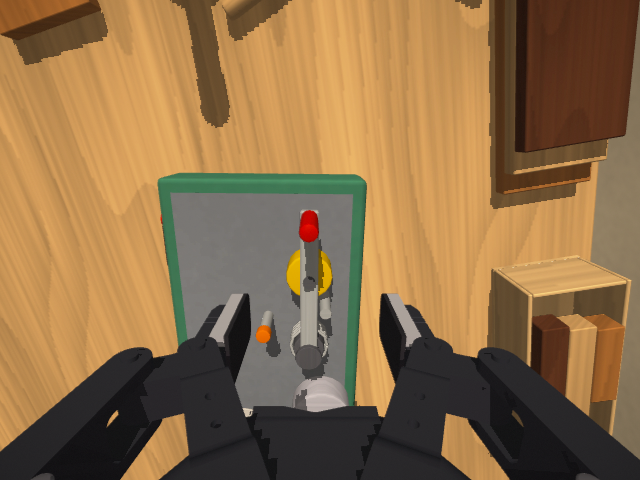

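Picture 6 (wrist): the peg top is at (309,233), matching the predicted (307,236). The orange post is at (264,334). Next I descend and grip the peg.

{"op": "arm_command", "data": {
  "steps": [
    {"slide": [0.04,-0.005,-0.005],"delta_rot": [0,0,0],"gripper": 80},
    {"slide": [0.08,-0.005,-0.005],"delta_rot": [0,0,0],"gripper": 80},
    {"slide": [0.12,-0.005,-0.005],"delta_rot": [0,0,0],"gripper": 80},
    {"slide": [0.14,-0.005,-0.005],"delta_rot": [0,0,0],"gripper": 80},
    {"slide": [0.15,-0.005,-0.005],"delta_rot": [0,0,0],"gripper": 80},
    {"slide": [0.15,-0.005,-0.005],"delta_rot": [0,0,0],"gripper": 80},
    {"slide": [0.15,-0.005,-0.005],"delta_rot": [0,0,0],"gripper": 80}
  ],
  "squeeze": 40
}}

```text
time: 8.05
tool_pos: [607.1, 129.6, 123.6]
eef_rot: [-0.539, -0.452, 0.54, -0.461]
wrist_force: [0.7, -0.1, 0.0]
width: 58.7
```

{"op": "arm_command", "data": {
  "steps": [
    {"slide": [0,0,0],"delta_rot": [0,0,0],"gripper": 255},
    {"slide": [0,0,0],"delta_rot": [0,0,0],"gripper": 255},
    {"slide": [0,0,0],"delta_rot": [0,0,0],"gripper": 255},
    {"slide": [0,0,0],"delta_rot": [0,0,0],"gripper": 255},
    {"slide": [0,0,0],"delta_rot": [0,0,0],"gripper": 255},
    {"slide": [0,0,0],"delta_rot": [0,0,0],"gripper": 255},
    {"slide": [0,0,0],"delta_rot": [0,0,0],"gripper": 255},
    {"slide": [0,0,0],"delta_rot": [0,0,0],"gripper": 255}
  ]
}}

```text
time: 8.72
tool_pos: [606.0, 130.1, 126.2]
eef_rot: [-0.539, -0.452, 0.54, -0.461]
wrist_force: [-6.4, -0.6, 7.3]
width: 15.1
```

```bash
python3 - <<'E'
from h import *
s=robot.read_state(); M=Rn.from_quat(s["eef_rot"]).as_matrix(); p=np.array(s["tool_pos"]); print(p,M.round(3),s["width"],s["wrist_force"])
yaw=-.174; ax=np.array([-np.sin(yaw),np.cos(yaw)]); piv=p[:2]-150*ax; print(piv)
for a in np.arange(.1,.91,.1):
    d=np.r_[piv+150*np.array([-np.sin(yaw+a),np.cos(yaw+a)]),p[2]]-p; print(a.round(1),(M.T@d/1000).round(3),p[:2]+d[:2])
E
```

```text
[606.00702981 130.11640065 126.24729228] [[ 0.007  0.986 -0.166]
 [-0.01  -0.166 -0.986]
 [-1.     0.008  0.009]] 15.05283077800628 [-6.35906784 -0.57889049  7.27377355]
[580.03853118 -17.61862255]
0.1 [-0.    -0.015  0.001] [591.12840335 131.97086483]
0.2 [-0.    -0.03   0.003] [576.13897057 132.33068031]
0.3 [-0.    -0.044  0.006] [561.1885009  131.19225191]
0.4 [-0.    -0.058  0.011] [546.4263745  128.56695445]
0.5 [-0.    -0.072  0.018] [532.00008966 124.48101903]
0.6 [-0.    -0.085  0.026] [518.05378906 118.97527096]
0.7 [-0.    -0.097  0.035] [504.7268195  112.10472186]
0.8 [-0.    -0.108  0.045] [492.15233967 103.93801998]
0.9 [-0.    -0.118  0.056] [480.45598962  94.55676431]
```

{"op": "arm_command", "data": {
  "steps": [
    {"slide": [0,-0.008,0],"delta_rot": [-0.05,0,0],"gripper": 255},
    {"slide": [0,-0.015,0.001],"delta_rot": [-0.1,0,0],"gripper": 255},
    {"slide": [0,-0.022,0.002],"delta_rot": [-0.15,0,0],"gripper": 255},
    {"slide": [0,-0.03,0.003],"delta_rot": [-0.2,0,0],"gripper": 255},
    {"slide": [0,-0.037,0.0045],"delta_rot": [-0.25,0,0],"gripper": 255},
    {"slide": [0,-0.044,0.006],"delta_rot": [-0.3,0,0],"gripper": 255},
    {"slide": [0,-0.051,0.0085],"delta_rot": [-0.35,0,0],"gripper": 255},
    {"slide": [0,-0.058,0.011],"delta_rot": [-0.4,0,0],"gripper": 255},
    {"slide": [0,-0.065,0.0145],"delta_rot": [-0.45,0,0],"gripper": 255},
    {"slide": [0,-0.072,0.018],"delta_rot": [-0.5,0,0],"gripper": 255},
    {"slide": [0,-0.0785,0.022],"delta_rot": [-0.55,0,0],"gripper": 255},
    {"slide": [0,-0.085,0.026],"delta_rot": [-0.6,0,0],"gripper": 255},
    {"slide": [0,-0.091,0.0305],"delta_rot": [-0.65,0,0],"gripper": 255},
    {"slide": [0,-0.097,0.035],"delta_rot": [-0.7,0,0],"gripper": 255},
    {"slide": [0,-0.1025,0.04],"delta_rot": [-0.75,0,0],"gripper": 255},
    {"slide": [0,-0.106,0.043],"delta_rot": [-0.78,0,0],"gripper": 255},
    {"slide": [0,-0.108,0.045],"delta_rot": [-0.8,0,0],"gripper": 255},
    {"slide": [0,-0.108,0.045],"delta_rot": [-0.8,0,0],"gripper": 255},
    {"slide": [0,-0.108,0.045],"delta_rot": [-0.8,0,0],"gripper": 255}
  ]
}}

```text
time: 10.3
tool_pos: [493.2, 104.9, 126.3]
eef_rot: [0.319, 0.626, -0.32, 0.635]
wrist_force: [4.4, 3.7, -3.7]
width: 15.1
```

```bash
python3 - <<'E'
from h import *
s=robot.read_state(); M=Rn.from_quat(s["eef_rot"]).as_matrix(); p=np.array(s["tool_pos"]); print(p,s["width"],s["wrist_force"])
v=p[:2]-[580.04,-17.62]; print("r",np.linalg.norm(v),"idler",np.arctan2(-v[0],v[1])+.174,"jaw",np.arctan2(M[1,1],M[0,1]), "force in tool",M.T@s["wrist_force"])
cv2.imwrite("pics/w5.png",eyes.camera("wrist")); t=eyes.camera("top")[170:350,230:430]
cv2.imwrite("pics/t5.png",cv2.resize(t,None,fx=3.3,fy=3.3,interpolation=cv2.INTER_CUBIC))
E
```

```text
[493.20350844 104.90261466 126.29948311] 15.1416240106338 [ 4.43980955  3.68922657 -3.68776707]
r 150.17445644357048 idler 0.7905666707226799 jaw 0.6335472645349519 force in tool [ 3.70637618  5.74739961 -0.39000112]
```

View pics/w5.png

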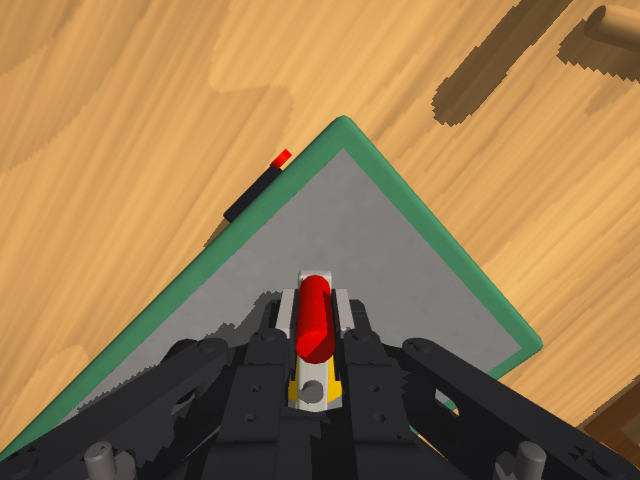

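Picture 7 (wrist): the peg (315,315) is firmly between the pads, at an idler angle of about 0.79. The force of 5.7 N along the jaw matches the spring. I'll press a few mm more to seat it on the stop.

{"op": "arm_command", "data": {
  "steps": [
    {"slide": [0,-0.003,0],"delta_rot": [0,0,0],"gripper": 255},
    {"slide": [0,-0.005,0],"delta_rot": [0,0,0],"gripper": 255},
    {"slide": [0,-0.005,0],"delta_rot": [0,0,0],"gripper": 255},
    {"slide": [0,-0.005,0],"delta_rot": [0,0,0],"gripper": 255},
    {"slide": [0,-0.005,0],"delta_rot": [0,0,0],"gripper": 255},
    {"slide": [0,-0.005,0],"delta_rot": [0,0,0],"gripper": 255}
  ]
}}

```text
time: 10.9
tool_pos: [492.3, 104.2, 126.4]
eef_rot: [0.321, 0.625, -0.317, 0.637]
wrist_force: [12.2, 7.3, -8.9]
width: 14.9
```

```bash
python3 - <<'E'
from h import *
t=eyes.camera("top")[170:350,230:430]
cv2.imwrite("pics/t6.png",cv2.resize(t,None,fx=3.3,fy=3.3,interpolation=cv2.INTER_CUBIC))
s=robot.read_state(); M=Rn.from_quat(s["eef_rot"]).as_matrix(); p=np.array(s["tool_pos"]); print(p,s["width"],s["wrist_force"])
v=p[:2]-[580.04,-17.62]; print("r",np.linalg.norm(v),"idler",np.arctan2(-v[0],v[1])+.174, "force in tool",M.T@s["wrist_force"],s["qd"].round(3),s["time"])
E
```

```text
[492.30390069 104.2642778  126.38356262] 15.109559229530435 [11.17349032  6.92624317 -8.43066148]
r 150.17789549846518 idler 0.7979118385319763 force in tool [ 8.61133016 12.99507862  0.93204514] [-0.002 -0.    -0.001  0.     0.    -0.001] 10.95
```

View pics/t6.png

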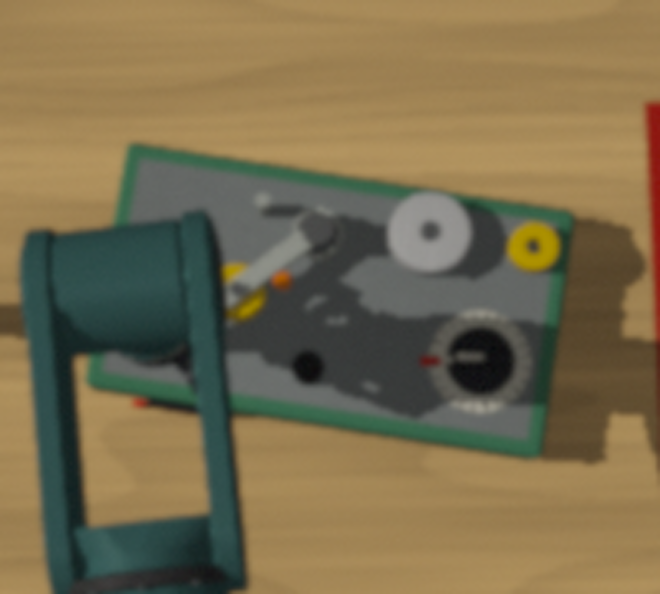

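Picture 8 (top): the bar is against the orange-capped post (283,281). The dial's line (470,357) points at the red marker (430,360), and the spare wheel is where it was. Handing in.

```bash
python3 -c "
from workcell import robot; print(robot.sign_off())"
```

```text
the job is handed in; nothing more can be done
None
```

The dial is set to the red marker and released, and the arm finished holding the idler against its stop. The job was handed in at about 11 s of the 61 s allowed; no verdict was reported.

- **Dial:** I turned it about 1.34 rad clockwise. After I let go, the wrist picture showed the white pointer in line with the red marker. The last top picture still showed that with the idler held.
- **Idler:** I gripped the red peg at 40 N and swung the arm to about 0.798 rad, as worked out from the gripper position (the stop is at 0.80). Wrist force along the jaws rose from 5.7 N, close to the spring load, to 13 N on the last push, so the bar is on the stop. The arm was at rest.
- **Other things:** I ran no separate position check on the bystanders. The spare wheel is unmoved in the last top picture, and the arm's path stayed clear of the rest.

No check failed. The gripper rose about 3 mm each time it closed, but both grips stayed on target.

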